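# Put the reagent bottles into their spill trays

## Task

Put the four reagent bottles away, each standing upright on the floor of its own spill tray: the tall amber bottle in the red tray, the small amber dropper bottle in the yellow tray, the round blue-capped bottle in the green tray and the square blue-capped bottle in the blue tray. Keep the bottles upright, set them down rather than dropping them, and leave the two empty white-capped bottles standing where they are.

Things in the scene. Friction and masses are not known exactly. Their poses are not given: they have to be found in the camera images.
- amber_bottle: tall round amber (brown) glass bottle with a blue cap, 65 mm diameter, 161 mm high; cap 34 mm diameter, from 131 to 161 mm up; 0.34 to 0.6 kg. Origin: centre of its underside; z up through the cap. Stands upright and loose on the bench; clearest grasp is from above, round the cap.
- round_bottle: round white-and-label bottle with a sloping shoulder and a blue cap, 58 mm diameter, 117 mm high; cap 37 mm diameter, from 95 to 117 mm up; 0.17 to 0.32 kg. Origin: centre of its underside; z up through the cap. Stands upright and loose on the bench; clearest grasp is from above, round the cap.
- square_bottle: square white bottle with a label and a broad blue cap, 69 x 69 mm (85 mm over the rounded corners), 140 mm high; cap 57 mm diameter, from 108 to 140 mm up; 0.31 to 0.57 kg. Origin: centre of its underside; z up through the cap. Stands upright and loose on the bench; clearest grasp is from above, round the cap.
- dropper_bottle: small amber (brown) cone-shaped dropper bottle with a black cap, 38 mm diameter at the foot, 84 mm high; cap 24 mm diameter, from 58 to 84 mm up; 0.04 to 0.08 kg. Origin: centre of its underside; z up through the cap. Stands upright and loose on the bench; clearest grasp is from above, round the cap.
- tray_red: round shallow red spill tray, fixed to the bench; inside diameter 91 mm, outside 97 mm, rim top 14 mm above the bench, floor 3 mm thick, open above. Origin: centre of its underside, on the bench; z up (round, so yaw means nothing). It is for the tall amber bottle.
- tray_green: round shallow green spill tray, fixed to the bench; inside diameter 84 mm, outside 90 mm, rim top 14 mm above the bench, floor 3 mm thick, open above. Origin: centre of its underside, on the bench; z up (round, so yaw means nothing). It is for the round blue-capped bottle.
- tray_blue: round shallow blue spill tray, fixed to the bench; inside diameter 111 mm, outside 117 mm, rim top 14 mm above the bench, floor 3 mm thick, open above. Origin: centre of its underside, on the bench; z up (round, so yaw means nothing). It is for the square blue-capped bottle.
- tray_yellow: round shallow yellow spill tray, fixed to the bench; inside diameter 64 mm, outside 70 mm, rim top 14 mm above the bench, floor 3 mm thick, open above. Origin: centre of its underside, on the bench; z up (round, so yaw means nothing). It is the smallest tray, for the amber dropper bottle.
- empty_small: empty pale, clear-plastic square bottle with a white cap, 60 x 60 mm, 124 mm high, loose; not to be moved. Origin: centre of its underside; z up.
- empty_large: empty pale, clear-plastic square bottle with a white cap, 67 x 67 mm, 149 mm high, loose; not to be moved. Origin: centre of its underside; z up. The bottles and trays stand mixed on the bench, about 120 mm or more from centre to centre; any of them may stand at any of the places.

How it is judged (in metres and radians):
At the end, for the whole second after the job is handed in: Each bottle stands upright (tilt under 0.06 rad) in its own tray, underside under 6 mm above the bench and axis within 17 mm of the tray's centre, released and at rest; both white-capped empties stand upright (under 0.1 rad) within 30 mm of where they began (horizontal distance between amber_bottle and tray_red below 0.017 m and z of amber_bottle in the frame of tray_red below 0.006 m and angle between each of amber_bottle, round_bottle, square_bottle, dropper_bottle's own z axis and vertical below 0.06 rad and linear speed of each of amber_bottle, round_bottle, square_bottle, dropper_bottle below 0.02 m/s and horizontal distance between round_bottle and tray_green below 0.017 m and z of round_bottle in the frame of tray_green below 0.006 m and horizontal distance between square_bottle and tray_blue below 0.017 m and z of square_bottle in the frame of tray_blue below 0.006 m and horizontal distance between dropper_bottle and tray_yellow below 0.017 m and z of dropper_bottle in the frame of tray_yellow below 0.006 m and distance of each of empty_small, empty_large from where it was at the start of the episode below 0.03 m and angle between each of empty_small, empty_large's own z axis and vertical below 0.1 rad); the robot touches nothing.
It fails at once if a reagent bottle was tipped far over (more than 30 degrees) (angle between any of amber_bottle, round_bottle, square_bottle, dropper_bottle's own z axis and vertical above 0.52 rad).
It fails at once if an empty white-capped bottle was pushed more than 30 mm or knocked over (distance of any of empty_small, empty_large from where it was at the start of the episode above 0.03 m or angle between any of empty_small, empty_large's own z axis and vertical above 0.4 rad).
It fails at once if a reagent bottle was dropped (fell freely about 20 mm or more) instead of being set down ((contact force between the fingers and amber_bottle below 0.05 N and linear speed of amber_bottle above 0.65 m/s) or (contact force between the fingers and round_bottle below 0.05 N and linear speed of round_bottle above 0.65 m/s) or (contact force between the fingers and square_bottle below 0.05 N and linear speed of square_bottle above 0.65 m/s) or (contact force between the fingers and dropper_bottle below 0.05 N and linear speed of dropper_bottle above 0.65 m/s)).
It also fails if it takes over 112 s, if anything falls off the work surface, if the arm or the gripper's body presses on something with over 40 N, if the wrist force passes 120 N, or if a joint passes its speed limit or range.

## Robot

A 6-joint arm with a two-finger parallel gripper is mounted at the origin on a cart in front of the work surface, level with it; the furniture and walls round the work are solid. World frame = base frame: x ahead of the robot, y to its left, z up, the work surface at z = 0. Lengths are in mm, angles in degrees, forces in N, time in s.
With the tool pointing down it reaches from about 300 to 850 mm from the base axis. Payload 4.2 kg.
Tool frame: the origin (TCP) lies between the finger pads; the fingertips stand 25 mm ahead of it and the grasp point (between the pads) lies 6 mm ahead of it; x points along the fingers, y is the direction in which the jaws open and shut, and the axes are right-handed (so a half turn about x gives the same grasp; the last joint's range is limited). The gripper opens to 91 mm and grips with 3 to 60 N. Pads are 32 mm wide; open, the fingers measure 118 mm over their backs; the gripper's body (76 mm by 178 mm) begins 60 mm behind the grasp point.
Start: joints at [-65.89, 18.312, 89.639, -0, 72.044, -1.146], TCP at [245.336, -520.049, 238.976] pointing down, gripper open.
Joint ranges: [-177.97, 177.97], [-48.28, 115.42], [12.27, 149.76], [-77.06, 257.06], [2.81, 150.46], [-146.56, 146.56]. Speed limits (degrees/s): [147.25, 147.25, 180, 180, 180, 180].

## Interface

Orientations are given as [roll, pitch, yaw] about the fixed x, y, z axes, in that order (R = Rz(yaw) Ry(pitch) Rx(roll)).
In Python, from workcell import env gives the robot as it stands.
- The arm moves only by the tool jog_arm, never from a script. Its argument "plan" is one flat list of numbers, 4 for each row, row after row: the shift along the tool's x, y, z in cm, then the turn about the tool's x in units of 6 degrees (1.0 is 6 degrees). In form: [tx, ty, tz, turn, tx, ty, tz, turn, ...]. A call has 1 to 12 rows; each row shifts and turns the commanded pose from where the row before left it, along the tool's axes as they then stand; what a row does not reach is not made up. A row lasts 1/12 s, in which the tool goes at most 41.7 mm and 7.16 degrees, less where a joint would pass 70% of its speed; a pose out of reach is approached as far as the arm can. A call with a gripper value outside its range is refused whole. "claw" is the finger opening in cm, from 0 to 9.12, set as the call begins (left out, the last holds). The fingers move at their own pace and stop on an object; "newtons" is the grip in N (left out, the last holds). Time passes only in rows, so rows that do not move let the fingers close. It gives the time, the measured TCP pose, the force and the opening at its end, in the units of the state.
- env.state(): the state, without advancing time (a new reading comes with each control period).
- env.grab_frame(name): name is "side" or "top"; returns the picture (384x512x3 uint8, red, green, blue); there is no depth.
- env.calibration(name): a dict with "vertical_fov" (degrees; the focal length in pixels is half the picture's height over the tangent of half this angle, whatever the lens; pixels are square), "cx", "cy" (the principal point, pixels), "origin" and "orientation" of the camera in the world. Camera axes: x right, y down, z forward; pixel columns grow to the right and rows downward; lengths in mm; the calibration is good to about 2 mm. A picture is of the moment at which its call begins. calibration takes no time and is no camera call.
- env.job_done(): hands the job in, once; it reports no verdict.
The state is a dict: "time_s": time; "qpos": joint angles; "qvel": joint speeds; "effort": joint torques, N m; "ee_pos": TCP position; "ee_rot": TCP orientation; "force": force on the tool from outside, world axes, zero at the start; "torque": the same for the moment, N m; "gripper_width": finger opening in mm.
Only numpy, scipy, OpenCV 4.12 (cv2) and the standard library are available. Lean on these libraries where they do the work, as an engineer would, in place of code of your own. Each camera call takes 0.05 s, during which the arm holds its last target.

## Working session

There is one attempt and no reset: what is moved stays moved. The work goes in short steps, Python scripts to look and compute and a tool call to move; the robot and the scene stay as the last step left them, time stands still between calls to the robot, and variables do not carry over. Pictures are saved under pics/ and viewed, and the job is handed in when it is done.

Besides the shell and the picture viewer there is one more tool, called after "Emit:" as name(argument=value, ...) on one line, values as JSON. jog_arm: Moves the arm, as the interface text tells. Its arguments: {"type":"object","properties":{"plan":{"type":"array"},"claw":{"type":"number"},"newtons":{"type":"number"}},"required":["plan"]}

```bash
mkdir -p pics; ls; python3 - <<'E'
from workcell import env
import cv2
print(env.state())
for n in ("side","top"):
    print(n,env.calibration(n))
    cv2.imwrite(f"pics/{n}0.png",env.grab_frame(n)[:,:,::-1])
E
```

```text
pics
{'time_s': 0.0, 'qpos': array([-6.58892394e+01,  1.83522926e+01,  8.97068151e+01,  1.54924588e-03,
        7.20451356e+01, -1.14712032e+00]), 'qvel': array([ 0.00478825, -0.00674912,  0.03660696,  0.02581651,  0.08807929,
        0.11395407]), 'effort': array([-4.87029960e-03, -4.12470424e+01, -2.31975871e+01,  7.24521093e-02,
        4.57258278e-02, -1.09463044e-04]), 'ee_pos': array([ 245.15309613, -519.59938189,  238.11095504]), 'ee_rot': array([-91.95663863,  89.8957463 , 113.30076334]), 'force': array([-0.47174838, -0.18648807,  0.1052711 ]), 'torque': array([-0.05262495,  0.01156425,  0.0137404 ]), 'gripper_width': 91.03927387252762}
side {'vertical_fov': 47.90222526436238, 'cx': 252.78869816929523, 'cy': 191.17647314643676, 'origin': array([  46.81632447, 1058.48652475,  462.30547127]), 'orientation': array([-109.79881466,   -0.56177228, -154.12910809])}
top {'vertical_fov': 42.05760538521232, 'cx': 256.35765737919985, 'cy': 198.83632569187972, 'origin': array([ 353.22040049,   45.64419296, 1261.1097921 ]), 'orientation': array([-171.22172338,   -0.71436682,  -88.8738924 ])}
```

View pics/side0.png

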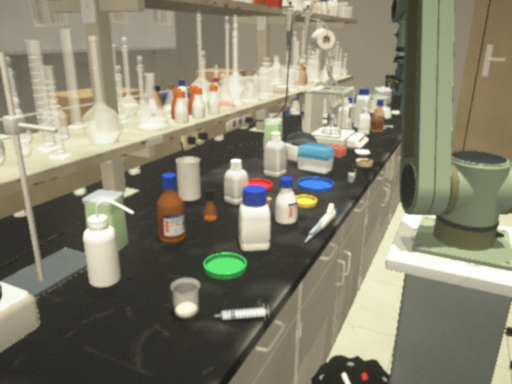

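View pics/top0.png

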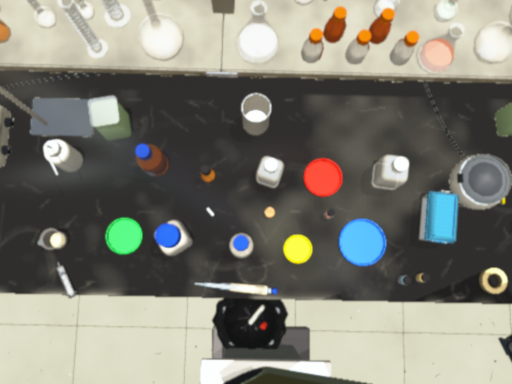

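```bash
cat > h.py <<'E'
import numpy as np, cv2
from scipy.spatial.transform import Rotation as R
from workcell import env
def cam(n):
    c=env.calibration(n); f=192/np.tan(np.radians(c["vertical_fov"]/2))
    return f,c["cx"],c["cy"],np.array(c["origin"]),R.from_euler('xyz',c["orientation"],degrees=True).as_matrix()
def ray(n,u,v):
    f,cx,cy,o,M=cam(n); d=M@np.array([(u-cx)/f,(v-cy)/f,1]); return o,d/np.linalg.norm(d)
def onz(n,u,v,z):
    o,d=ray(n,u,v); return (o+d*(z-o[2])/d[2])
def proj(n,p):
    f,cx,cy,o,M=cam(n); q=M.T@(np.array(p,float)-o); return np.array([cx+f*q[0]/q[2],cy+f*q[1]/q[2]])
def blobs(img,lo,hi,mn=20):
    h=cv2.cvtColor(img,cv2.COLOR_RGB2HSV); m=cv2.inRange(h,np.array(lo),np.array(hi))
    n,l,s,c=cv2.connectedComponentsWithStats(m)
    return [(s[i,:4].tolist(),int(s[i,4]),c[i].round(1).tolist()) for i in range(1,n) if s[i,4]>=mn],m
E
python3 - <<'E'
from h import *
import cv2
for n in("top","side"):
    img=cv2.imread(f"pics/{n}0.png")[:,:,::-1].copy()
    print(n, 'base',proj(n,[0,0,0]),'tcp',proj(n,[245,-520,239]))
    for nm,lo,hi in [("blue",(98,120,60),(130,255,255)),("green",(50,120,60),(85,255,255)),("yellow",(22,120,100),(35,255,255)),("red",(0,200,120),(4,255,255)),("red2",(174,200,120),(180,255,255)),("amber",(4,120,20),(15,255,200))]:
        print(nm,*blobs(img,lo,hi)[0],sep="\n  ")
t=cv2.imread("pics/top0.png")
cv2.imwrite("pics/topcrop.png",cv2.resize(t[125:275,90:430],None,fx=2.35,fy=2.35,interpolation=cv2.INTER_CUBIC))
s=cv2.imread("pics/side0.png")
cv2.imwrite("pics/sidecrop.png",cv2.resize(s[125:285,140:350],None,fx=3.5,fy=3.5,interpolation=cv2.INTER_CUBIC))
E
```

```text
top base [265.97503027 425.9699351 ] tcp [531.68500984 336.32661919]
blue
  ([135, 143, 16, 16], 199, [142.5, 150.7])
  ([425, 191, 33, 52], 784, [441.0, 218.5])
  ([338, 218, 49, 49], 1848, [362.0, 242.0])
  ([155, 223, 25, 24], 484, [166.8, 234.9])
  ([233, 235, 16, 16], 181, [240.5, 242.5])
  ([272, 288, 6, 6], 30, [274.3, 290.5])
green
  ([105, 217, 38, 38], 1155, [123.6, 235.6])
yellow
  ([501, 198, 5, 6], 25, [503.2, 200.7])
  ([283, 234, 30, 31], 728, [297.4, 248.6])
red
  ([304, 158, 38, 39], 320, [324.2, 175.0])
  ([261, 322, 6, 8], 36, [263.4, 325.4])
red2
amber
  ([323, 14, 22, 28], 418, [334.1, 28.5])
  ([356, 14, 36, 31], 460, [377.6, 30.5])
  ([0, 22, 9, 19], 66, [4.1, 32.7])
  ([309, 36, 13, 8], 47, [314.3, 40.5])
  ([404, 36, 13, 11], 54, [408.3, 42.1])
  ([137, 145, 26, 26], 348, [152.4, 159.9])
  ([158, 160, 10, 15], 34, [164.7, 168.1])
  ([201, 169, 15, 14], 123, [208.4, 176.4])
side base [461.33023153 242.92362745] tcp [399.72401754 105.72478587]
blue
  ([361, 90, 7, 4], 27, [363.9, 91.4])
  ([162, 172, 14, 17], 219, [168.6, 180.2])
  ([280, 176, 13, 11], 128, [286.2, 181.3])
  ([298, 176, 36, 16], 455, [315.5, 183.7])
  ([244, 186, 22, 20], 402, [254.4, 195.1])
green
  ([203, 252, 44, 28], 970, [224.6, 265.2])
yellow
  ([296, 194, 22, 14], 250, [306.1, 200.5])
red
red2
amber
  ([254, 0, 27, 8], 160, [268.6, 2.6])
  ([189, 86, 6, 28], 73, [190.4, 100.2])
  ([172, 88, 6, 31], 69, [173.7, 101.0])
  ([372, 114, 12, 17], 148, [377.2, 123.2])
  ([335, 146, 12, 12], 83, [340.3, 152.6])
  ([157, 190, 29, 53], 810, [169.0, 212.9])
  ([203, 201, 15, 21], 233, [209.7, 212.0])
  ([360, 372, 9, 10], 23, [363.6, 377.3])
```

View pics/topcrop.png

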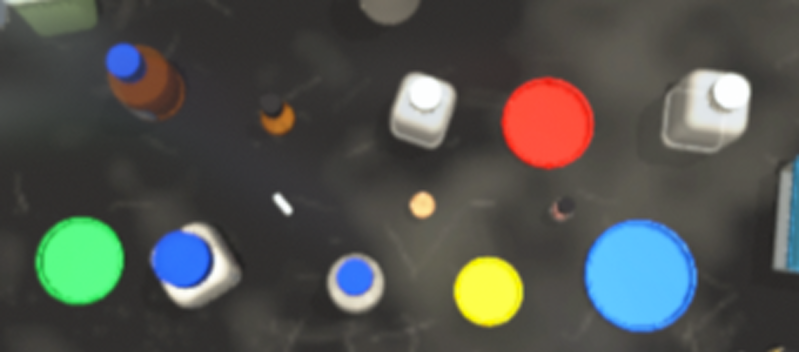

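View pics/sidecrop.png

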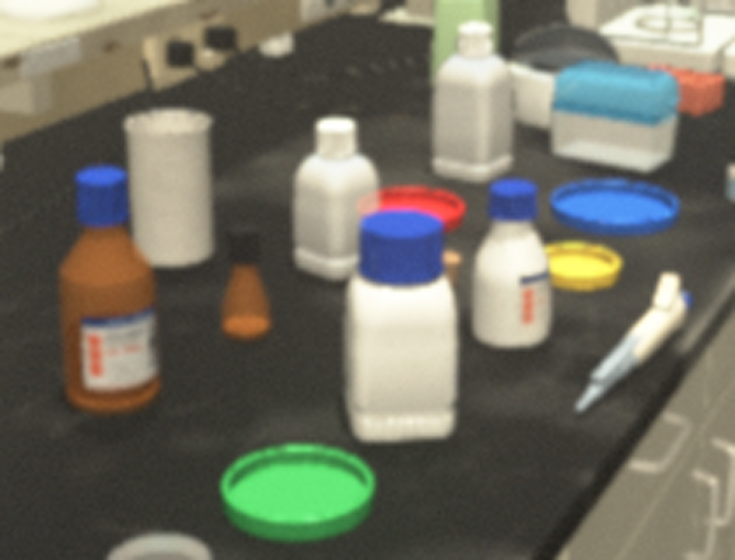

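```bash
python3 - <<'E'
from h import *
T={"red":(323.3,177,14,48.5),"green":(123.9,236,14,45),"blue":(362,242,14,58.5),"yellow":(297.4,248.6,14,35)}
img=cv2.imread("pics/top0.png")[:,:,::-1].copy()
vis=cv2.resize(img,None,fx=3,fy=3,interpolation=cv2.INTER_CUBIC)
def circ(n,c,z,r,k=40):
    return np.array([proj(n,[c[0]+r*np.cos(a),c[1]+r*np.sin(a),z]) for a in np.linspace(0,2*np.pi,k)])
for nm,(lo,hi) in {"red":((0,130,80),(8,255,255)),"green":((50,100,50),(85,255,255)),"blue":((98,100,50),(130,255,255)),"yellow":((22,100,80),(35,255,255))}.items():
    _,m=blobs(img,lo,hi); u,v,z,r=T[nm]
    roi=np.zeros_like(m); cv2.circle(roi,(int(u),int(v)),32,255,-1); m&=roi
    c=max(cv2.findContours(m,0,1)[0],key=cv2.contourArea)
    e=cv2.fitEllipse(c); p=onz("top",*e[0],14); T[nm]=p; print(nm,np.round(e[0],1),np.round(e[1],1),p.round(1), 'px diam exp',np.ptp(circ("top",p,14,r),axis=0).round(1))
B={"amber":(142.5,150.7,161,17,131),"square":(166.8,234.9,140,28.5,108),"round":(240.5,242.5,117,18.5,95)}
S={"amber":(168.6,180.2,146),"square":(254.4,195.1,124),"round":(286.2,181.3,106),}
for nm,(u,v,z,r,zl) in B.items():
    a,b=onz("top",u,v,z),onz("top",u,v,zl)
    s=onz("side",*S[nm][:2],S[nm][2])
    o1,d1=ray("top",u,v);o2,d2=ray("side",*S[nm][:2])
    A=np.stack([d1,-d2],1); t=np.linalg.lstsq(A,o2-o1,rcond=None)[0]; q1=o1+t[0]*d1;q2=o2+t[1]*d2
    print(nm,a.round(1),b.round(1),'side',s.round(1),'tri',((q1+q2)/2).round(1),np.linalg.norm(q1-q2).round(1),'exp px',np.ptp(circ("top",a,z,r),axis=0).round(1), 'shift',(proj("top",a)-proj("top",[a[0],a[1],zl])).round(1))
a=onz("top",205.7,169.7,84);print("dropper cap",a.round(1)); print("dropper side", onz("side",209.7,205,40).round(1), proj("side",[a[0],a[1],84]),proj("side",[a[0],a[1],0]))
E
```

```text
red [322.6 176.9] [38.6 39.4] [ 606.4 -133.8   14. ] px diam exp [38.  37.3]
green [123.5 235.5] [37.2 38.3] [446.6 362.8  14. ] px diam exp [36.2 36.1]
blue [362. 242.] [47.1 48.8] [ 442.6 -232.4   14. ] px diam exp [46.7 46.8]
yellow [297.4 248.7] [29.5 30.3] [422.7 -70.9  14. ] px diam exp [28.1 28.2]
amber [627.7 294.3 161. ] [635.2 301.  131. ] side [632.8 288.8 146. ] tri [629.2 296.  149.2] 3.2 exp px [15.1 14.7] shift [-2.8 -3.2]
square [440.5 234.2 140. ] [443.  239.6 108. ] side [439.3 233.3 124. ] tri [440.  236.  125.1] 3.6 exp px [25.5 25.4] shift [-2.3 -1.1]
round [428.4  69.1 117. ] [429.8  69.6  95. ] side [431.4  57.9 106. ] tri [428.1  69.  109.9] 1.7 exp px [16.2 16.2] shift [-0.2 -0.6]
dropper cap [603.5 157.7  84. ]
dropper side [609.  150.6  40. ] [209.7117958  190.44897679] [210.46969561 220.23879298]
```

```bash
cat >> h.py <<'E'
def delta(x,y,z,yaw=None):
    """tool-frame shift in cm to world target; yaw= desired world direction of tool y, deg (mod 180)"""
    s=env.state(); M=R.from_euler('xyz',s["ee_rot"],degrees=True).as_matrix()
    d=M.T@(np.array([x,y,z])-s["ee_pos"])/10
    ya=np.degrees(np.arctan2(M[1,1],M[0,1])); t=None
    print("t",round(s["time_s"],2),"pos",s["ee_pos"].round(1),"toolx",M[:,0].round(3),"yaw_y",ya.round(1),"F",s["force"].round(1),"w",round(s["gripper_width"],1),"q",s["qpos"].round(0))
    if yaw is not None:
        e=(yaw-ya+90)%180-90; t=-e/6  # tool x points down: +turn lowers world yaw
    print("delta cm",d.round(2),"turn",None if t is None else round(t,2))
E
python3 - <<'E'
from h import *
img=cv2.imread("pics/top0.png"); 
delta(630,296,330,90); delta(604,157,250,0)
for z in(250,350,450): print(z,onz("top",256,76,z).round(0))
h=img[150:195,190:230]; cv2.imwrite("pics/drop.png",cv2.resize(h,None,fx=14,fy=12.5,interpolation=cv2.INTER_NEAREST))
for nm,uv,z in(("empL cap",(90+731/2.35,125+91/2.35),149),("empS cap",(90+426/2.35,125+92/2.35),124)): print(nm,onz("top",*uv,z).round(0),onz("top",*uv,149).round(0))
E
```

```text
t 0.1 pos [ 245.2 -519.7  238.2] toolx [-0.001  0.001 -1.   ] yaw_y -64.7 F [-0.1 -0.1  0.6] w 91.4 q [-66.  18.  90.   0.  72.  -1.]
delta cm [ -9.09 -57.36 -69.61] turn 4.21
t 0.1 pos [ 245.2 -519.7  238.2] toolx [-0.001  0.001 -1.   ] yaw_y -64.7 F [-0.1 -0.1  0.6] w 91.4 q [-66.  18.  90.   0.  72.  -1.]
delta cm [ -1.1  -45.89 -61.32] turn -10.79
250 [774.  42. 250.]
350 [733.  42. 350.]
450 [691.  43. 450.]
empL cap [ 614. -294.  149.] [ 614. -294.  149.]
empS cap [612.   2. 124.] [606.   3. 149.]
```

View pics/drop.png

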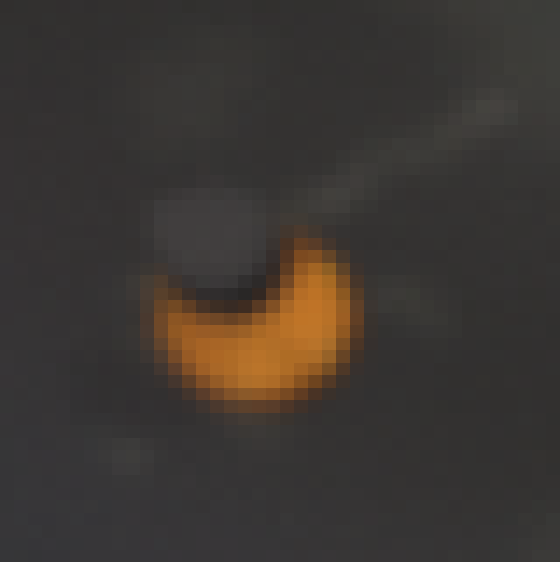

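```bash
python3 - <<'E'
from h import *
for uv in((60,172),(200,127),(300,95)):
    o,d=ray("side",*uv)
    for x in (690,733,774): print(uv,x,(o+d*(x-o[0])/d[0]).round(0))
print(onz("top",208.4,174.8,0),onz("top",205.3,170.3,84))
E
```

```text
(60, 172) 690 [690. 533. 225.]
(60, 172) 733 [733. 498. 209.]
(60, 172) 774 [774. 464. 194.]
(200, 127) 690 [690.  60. 224.]
(200, 127) 733 [733.  -7. 208.]
(200, 127) 774 [774. -71. 193.]
(300, 95) 690 [ 690. -741.  222.]
(300, 95) 733 [ 733. -862.  206.]
(300, 95) 774 [ 774. -976.  191.]
[608.11004581 158.27100561   0.        ] [601.98574462 158.58659625  84.        ]
```

Emit:
jog_arm(plan=[-1,0,0,-1,-1,0,0,-1,-1,0,0,-1,-1,0,0,-1,-1,0,0,-1,-1,0,0,-1,-1,0,0,-1,-1,0,0,-1,-1,0,0,-1,0,0,0,-1,0,0,0,-1,0,0,0,-1], claw=9, newtons=30)

```text
time_s: 1.1
ee_pos: [245.3, -519.9, 328.7]
ee_rot: [-165.2, 90.0, 112.4]
force: [0.0, -0.0, 0.2]
gripper_width: 89.9
```

Emit:
jog_arm(plan=[0,0,0,-1,0,0,0,-1,0,0,0,-1,0,0,0,0])

```text
time_s: 1.43
ee_pos: [245.2, -519.9, 328.5]
ee_rot: [179.8, 89.9, 115.2]
force: [-0.3, 0.5, -0.5]
gripper_width: 89.9
```

```bash
python3 -c "
from h import *
delta(630,296,330,25)"
```

```text
t 1.43 pos [ 245.2 -519.9  328.5] toolx [-0.     0.001 -1.   ] yaw_y 25.4 F [-0.3  0.5 -0.5] w 89.9 q [-66.  16.  80.  -0.  84. -91.]
delta cm [ -0.1   69.7  -57.26] turn 0.06
```

Emit:
jog_arm(plan=[0,2.9,-2.4,0,0,2.9,-2.4,0,0,2.9,-2.4,0,0,2.9,-2.4,0,0,2.9,-2.4,0,0,2.9,-2.4,0,0,2.9,-2.4,0,0,2.9,-2.4,0,0,2.9,-2.4,0,0,2.9,-2.4,0,0,2.9,-2.4,0,0,2.9,-2.4,0])

```text
time_s: 2.43
ee_pos: [437.4, -109.3, 328.9]
ee_rot: [7.7, 90.0, -57.3]
force: [0.7, -0.4, 0.1]
gripper_width: 89.8
```

Emit:
jog_arm(plan=[0,2.9,-2.4,0,0,2.9,-2.4,0,0,2.9,-2.4,0,0,2.9,-2.4,0,0,2.9,-2.4,0,0,2.9,-2.4,0,0,2.9,-2.4,0,0,2.9,-2.4,0,0,2.9,-2.4,0,0,2.9,-2.4,0,0,2.9,-2.4,0,0,2.9,-2.4,0])

```text
time_s: 3.43
ee_pos: [629.4, 299.6, 328.4]
ee_rot: [-78.1, 90.0, -143.0]
force: [0.6, 0.2, 0.1]
gripper_width: 90.0
```

Emit:
jog_arm(plan=[0,0,0,0,0,0,0,0])

```text
time_s: 3.6
ee_pos: [629.2, 299.5, 326.7]
ee_rot: [-85.1, 89.8, -149.8]
force: [1.1, 0.1, 0.1]
gripper_width: 90.2
```

```bash
python3 -c "
from h import *
delta(630,296,158,25)
cv2.imwrite('pics/s1.png',env.grab_frame('side')[:,:,::-1])
cv2.imwrite('pics/t1.png',env.grab_frame('top')[:,:,::-1])"
```

```text
t 3.6 pos [629.2 299.5 326.7] toolx [-0.003 -0.002 -1.   ] yaw_y 25.3 F [1.1 0.1 0.1] w 90.2 q [25. 28. 62. -0. 90. -1.]
delta cm [16.87 -0.02  0.35] turn 0.04
```

View pics/s1.png

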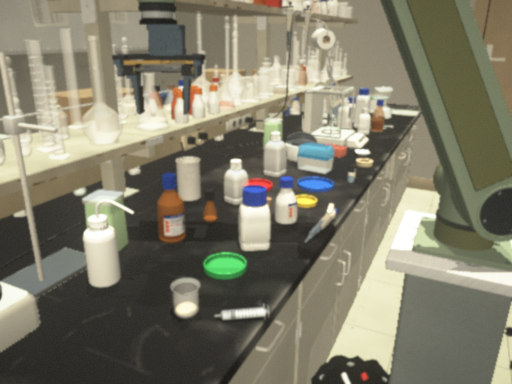

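View pics/t1.png

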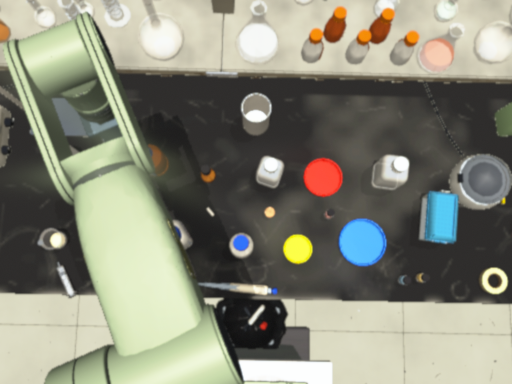

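Emit:
jog_arm(plan=[1.6,0,0.35,0,1.6,0,0,0,1.6,0,0,0,1.6,0,0,0,1.6,0,0,0,1.6,0,0,0,1.6,0,0,0,1.6,0,0,0,1.3,0,0,0,1.3,0,0,0,0.7,0,0,0,0.5,0,0,0])

```text
time_s: 4.7
ee_pos: [630.1, 293.2, 162.9]
ee_rot: [-70.7, 90.0, -135.6]
force: [-0.3, 0.2, 1.0]
gripper_width: 90.0
```

Emit:
jog_arm(plan=[0,0,0,0,0,0,0,0])

```text
time_s: 4.87
ee_pos: [630.8, 294.3, 163.7]
ee_rot: [80.2, 89.9, 15.4]
force: [0.3, -0.2, -0.2]
gripper_width: 90.0
```

```bash
python3 -c "
from h import *
delta(630,296,158,25)
cv2.imwrite('pics/s2.png',cv2.resize(env.grab_frame('side')[100:260,90:300,::-1],None,fx=3.5,fy=3.5,interpolation=2))"
```

```text
t 4.87 pos [630.8 294.3 163.7] toolx [ 0.001  0.    -1.   ] yaw_y 25.2 F [ 0.3 -0.2 -0.2] w 90.0 q [24. 32. 78. -0. 70. -1.]
delta cm [ 0.57  0.   -0.19] turn 0.03
```

View pics/s2.png

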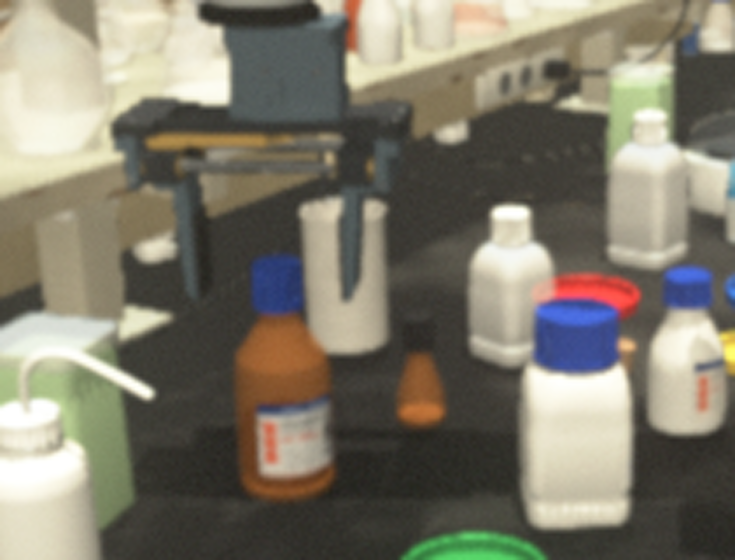

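Emit:
jog_arm(plan=[0.3,0,-0.1,0,0.3,0,-0.1,0,0,0,0,0])

```text
time_s: 5.17
ee_pos: [629.4, 296.7, 156.5]
ee_rot: [-92.4, 90.0, -157.1]
force: [0.1, 0.3, 0.2]
gripper_width: 89.8
```

Emit:
jog_arm(plan=[0,0,0,0,0,0,0,0,0,0,0,0,0,0,0,0,0,0,0,0,0,0,0,0,0,0,0,0,0,0,0,0,0,0,0,0], claw=2.5, newtons=35)

```text
time_s: 5.92
ee_pos: [629.2, 296.3, 156.9]
ee_rot: [-91.8, 89.9, -156.5]
force: [-1.9, -0.6, -0.5]
gripper_width: 34.3
```

Emit:
jog_arm(plan=[-0.2,0,0,0,-0.5,0,0,0,-0.8,0,0,0,-0.8,0,0,0,0,0,0,0])

```text
time_s: 6.33
ee_pos: [630.8, 297.0, 182.4]
ee_rot: [88.2, 89.8, 23.4]
force: [0.9, -0.0, -4.0]
gripper_width: 34.3
```

Emit:
jog_arm(plan=[-1,0,0,0,-1.3,0,0,0,-1.5,0,0,0,-1.5,0,0,0,-1.5,0,0,0,-1.5,0,0,0,-1.5,0,0,0,-1.5,0,0,0,-1.5,0,0,0,-1,0,0,0,-0.5,0,0,0,0,0,0,0])

```text
time_s: 7.33
ee_pos: [630.0, 296.6, 324.5]
ee_rot: [86.9, 89.8, 22.2]
force: [-0.2, 0.2, -5.6]
gripper_width: 34.4
```

```bash
python3 -c "
from h import *
delta(606.4,-134,326,-12)
cv2.imwrite('pics/s3.png',env.grab_frame('side')[:,:,::-1])"
```

```text
t 7.33 pos [630.  296.6 324.5] toolx [ 0.002  0.001 -1.   ] yaw_y 25.3 F [-0.2  0.2 -5.6] w 34.4 q [24. 28. 62. -0. 90. -1.]
delta cm [ -0.2  -20.51  37.94] turn 6.21
```

View pics/s3.png

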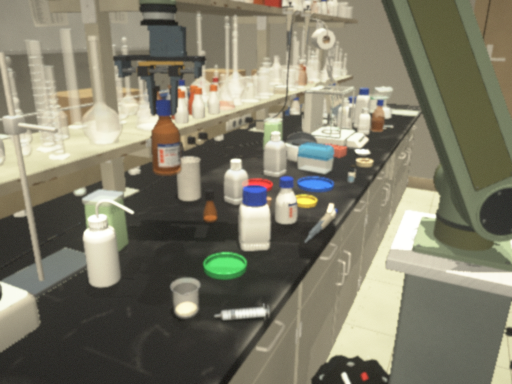

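Emit:
jog_arm(plan=[0,-0.27,0.5,0,0,-0.54,1,0,0,-0.81,1.5,0,0,-1.08,2,0,0,-1.08,2,0,0,-1.08,2,0,0,-1.08,2,0,0,-1.08,2,0,0,-1.08,2,0,0,-1.08,2,0,0,-1.08,2,0,0,-1.08,2,0])

```text
time_s: 8.38
ee_pos: [615.6, 55.2, 322.7]
ee_rot: [-64.6, 89.9, -129.4]
force: [0.6, 0.1, -4.0]
gripper_width: 34.4
```

Emit:
jog_arm(plan=[0,-1.08,2,0,0,-1.08,2,0,0,-1.08,2,0,0,-1.08,2,0,0,-1.08,2,0,0,-1.08,2,0,0,-1.08,2,0,0,-0.81,1.5,0,0,-0.54,1,0,0,-0.27,0.5,0,0,0,0,0,0,0,0,0])

```text
time_s: 9.38
ee_pos: [605.9, -134.6, 322.9]
ee_rot: [168.5, 90.0, 103.7]
force: [-0.5, 0.5, -5.1]
gripper_width: 33.7
```

```bash
python3 -c "
from h import *
delta(606.4,-134,162,25)"
```

```text
t 9.38 pos [ 605.9 -134.6  322.9] toolx [-0.     0.001 -1.   ] yaw_y 25.2 F [-0.5  0.5 -5.1] w 33.7 q [-14.  21.  74.   0.  85. -39.]
delta cm [16.09  0.06 -0.02] turn 0.04
```

Lower 15 cm, leaving ~1 cm, then look.

Emit:
jog_arm(plan=[0.8,0,0,0,1.5,0,0,0,1.6,0,0,0,1.6,0,0,0,1.6,0,0,0,1.6,0,0,0,1.6,0,0,0,1.6,0,0,0,1.3,0,0,0,1,0,0,0,0.5,0,0,0,0,0,0,0])

```text
time_s: 10.38
ee_pos: [605.6, -134.0, 174.5]
ee_rot: [-129.1, 89.8, 166.2]
force: [-0.2, 0.4, -6.1]
gripper_width: 33.9
```

```bash
python3 -c "
from h import *
delta(606.4,-134,161,25)
cv2.imwrite('pics/s4.png',cv2.resize(env.grab_frame('side')[100:260,170:380,::-1],None,fx=3.5,fy=3.5,interpolation=2))"
```

```text
t 10.38 pos [ 605.6 -134.   174.5] toolx [-0.003  0.001 -1.   ] yaw_y 25.3 F [-0.2  0.4 -6.1] w 33.9 q [-14.  25.  89.   0.  66. -39.]
delta cm [1.35 0.07 0.04] turn 0.05
```

View pics/s4.png

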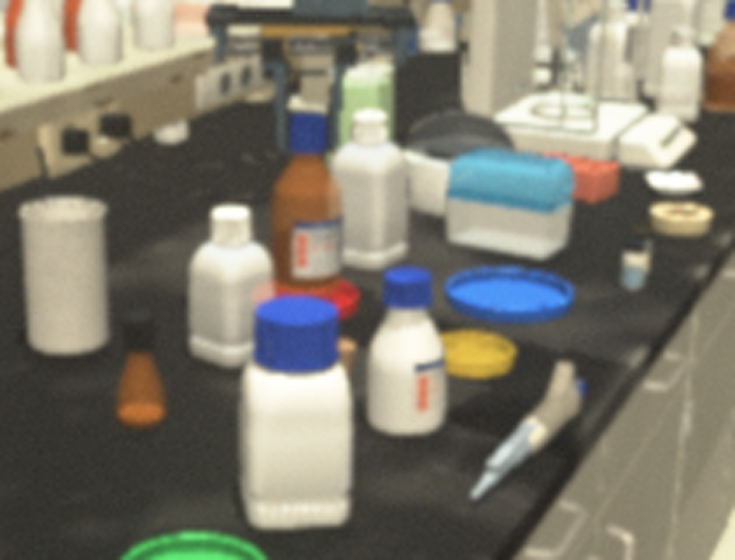

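Emit:
jog_arm(plan=[0.4,0,0,0,0.4,0,0,0,0.2,0,0,0,0.2,0,0,0,0,0,0,0])

```text
time_s: 10.85
ee_pos: [606.0, -134.8, 163.6]
ee_rot: [-118.7, 90.0, 176.6]
force: [-0.4, 0.1, -5.1]
gripper_width: 34.2
```

Emit:
jog_arm(plan=[0.1,0,0,0,0,0,0,0])

```text
time_s: 11.02
ee_pos: [606.3, -134.8, 163.0]
ee_rot: [43.0, 90.0, -21.7]
force: [-0.5, 0.3, -4.6]
gripper_width: 34.2
```

Emit:
jog_arm(plan=[0.1,0,0,0,0.1,0,0,0,0,0,0,0])

```text
time_s: 11.27
ee_pos: [606.1, -134.7, 160.8]
ee_rot: [-112.0, 90.0, -176.7]
force: [-0.3, -0.1, -4.9]
gripper_width: 34.4
```

Emit:
jog_arm(plan=[0.1,0,0,0,0,0,0,0])

```text
time_s: 11.43
ee_pos: [606.3, -134.7, 160.0]
ee_rot: [60.4, 90.0, -4.4]
force: [-0.4, 1.4, -3.5]
gripper_width: 34.3
```

Touching soon; one more mm, then open.

Emit:
jog_arm(plan=[0.1,0,0,0,0,0,0,0])

```text
time_s: 11.6
ee_pos: [606.6, -134.7, 159.9]
ee_rot: [53.4, 89.9, -11.4]
force: [-0.5, 1.1, 1.3]
gripper_width: 33.9
```

Emit:
jog_arm(plan=[0,0,0,0,0,0,0,0,0,0,0,0,0,0,0,0,0,0,0,0,0,0,0,0,0,0,0,0], claw=9)

```text
time_s: 12.18
ee_pos: [606.2, -134.8, 158.9]
ee_rot: [-46.5, 90.0, -111.2]
force: [0.2, -0.6, -0.5]
gripper_width: 77.9
```

Emit:
jog_arm(plan=[-0.5,0,0,0,-1,0,0,0,-2,0,0,0,-2,0,0,0,-1,0,0,0,0,0,0,0,0,0,0,0])

```text
time_s: 12.77
ee_pos: [606.3, -134.8, 224.5]
ee_rot: [47.9, 89.9, -16.9]
force: [0.1, 1.0, -0.9]
gripper_width: 89.7
```

```bash
python3 -c "
from h import *
delta(604,158,226,25)
cv2.imwrite('pics/s5.png',cv2.resize(env.grab_frame('side')[100:260,170:380,::-1],None,fx=3.5,fy=3.5,interpolation=2))"
```

```text
t 12.77 pos [ 606.3 -134.8  224.5] toolx [ 0.001 -0.    -1.   ] yaw_y 25.3 F [ 0.1  1.  -0.9] w 89.7 q [-14.  23.  85.  -0.  72. -39.]
delta cm [ -0.16  12.28 -26.58] turn 0.04
```

View pics/s5.png

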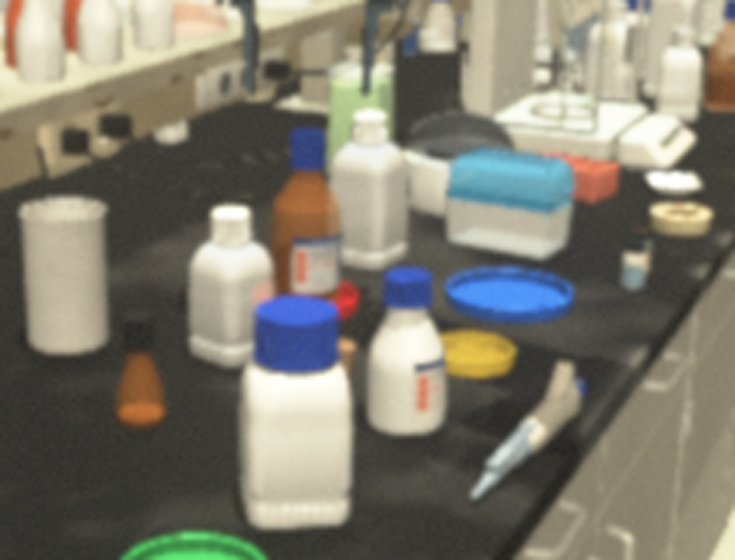

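Emit:
jog_arm(plan=[0,0.5,-1.1,0,0,1.1,-2.4,0,0,1.1,-2.4,0,0,1.1,-2.4,0,0,1.1,-2.4,0,0,1.1,-2.4,0,0,1.1,-2.4,0,0,1.1,-2.4,0,0,1.1,-2.4,0,0,1.1,-2.4,0,0,1.1,-2.4,0,0,0.8,-1.5,0])

```text
time_s: 13.82
ee_pos: [602.6, 161.5, 222.5]
ee_rot: [-126.9, 89.8, 168.5]
force: [0.1, 0.1, -0.4]
gripper_width: 89.7
```

Emit:
jog_arm(plan=[0,0,0,0,0,0,0,0])

```text
time_s: 13.98
ee_pos: [603.1, 159.5, 222.6]
ee_rot: [-94.6, 89.9, -159.2]
force: [0.3, 0.6, 0.4]
gripper_width: 90.0
```

```bash
python3 -c "
from h import *
delta(604,158,85,25)
cv2.imwrite('pics/s6.png',cv2.resize(env.grab_frame('side')[100:260,130:340,::-1],None,fx=3.5,fy=3.5,interpolation=2))"
```

```text
t 13.98 pos [603.1 159.5 222.6] toolx [-0.002 -0.001 -1.   ] yaw_y 25.4 F [0.3 0.6 0.4] w 90.0 q [ 14.  23.  84.  -0.  73. -12.]
delta cm [13.76  0.06  0.18] turn 0.06
```

View pics/s6.png

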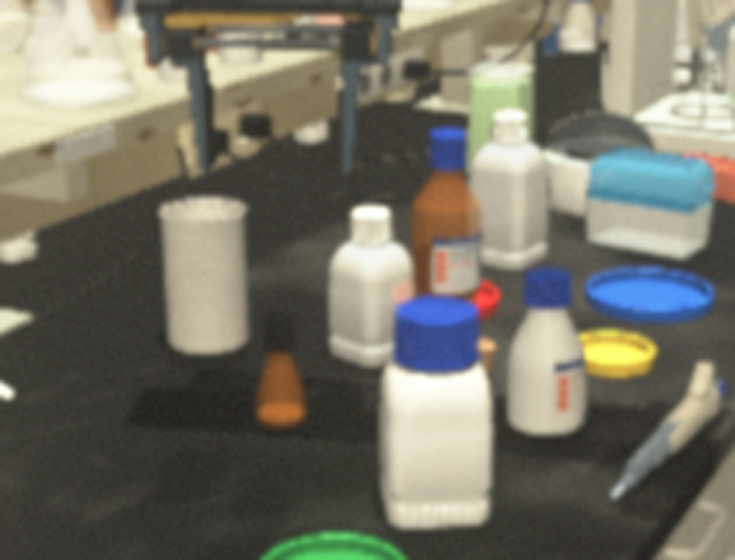

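Emit:
jog_arm(plan=[1.2,0,0.15,0,1.4,0,0,0,1.4,0,0,0,1.4,0,0,0,1.4,0,0,0,1.4,0,0,0,1.4,0,0,0,1.3,0,0,0,1,0,0,0,0.8,0,0,0,0.4,0,0,0,0,0,0,0])

```text
time_s: 15.03
ee_pos: [604.2, 156.5, 92.0]
ee_rot: [-96.6, 89.9, -161.4]
force: [-1.5, -1.0, 0.5]
gripper_width: 90.0
```

```bash
python3 -c "
from h import *
delta(604,158,85,25)
cv2.imwrite('pics/s7.png',cv2.resize(env.grab_frame('side')[100:260,130:340,::-1],None,fx=3.5,fy=3.5,interpolation=2))"
```

```text
t 15.03 pos [604.2 156.5  92. ] toolx [-0.002 -0.001 -1.   ] yaw_y 25.2 F [-1.5 -1.   0.5] w 90.0 q [ 13.  30.  94.  -0.  56. -12.]
delta cm [ 0.7   0.05 -0.15] turn 0.04
```

View pics/s7.png

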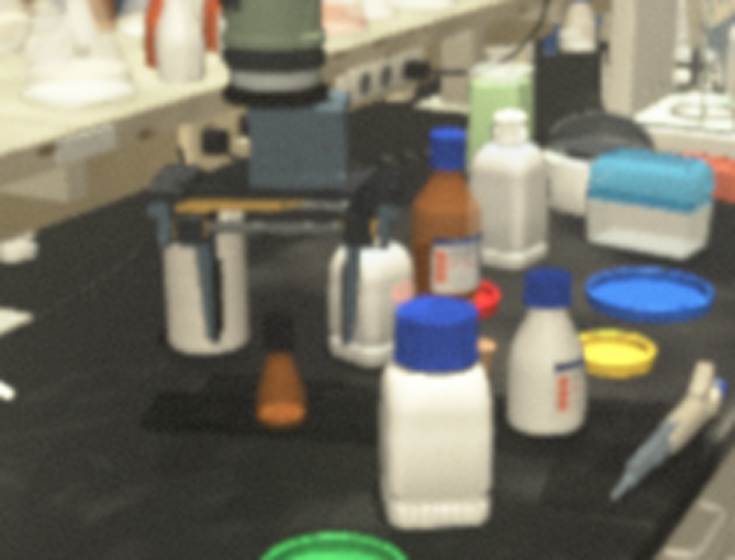

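Straddles the black cap cleanly. Down 6 mm and close softly.

Emit:
jog_arm(plan=[0.4,0,-0.15,0,0.3,0,0,0,0,0,0,0])

```text
time_s: 15.33
ee_pos: [603.7, 158.4, 85.7]
ee_rot: [-87.3, 90.0, -152.1]
force: [-0.4, 0.6, 0.5]
gripper_width: 89.5
```

Emit:
jog_arm(plan=[0,0,0,0,0,0,0,0,0,0,0,0,0,0,0,0,0,0,0,0,0,0,0,0,0,0,0,0,0,0,0,0,0,0,0,0,0,0,0,0,0,0,0,0], claw=1.5, newtons=12)

```text
time_s: 16.25
ee_pos: [604.0, 158.3, 85.9]
ee_rot: [4.7, 90.0, -60.0]
force: [-0.5, 0.4, -0.2]
gripper_width: 23.2
```

Emit:
jog_arm(plan=[-0.2,0,0,0,-0.5,0,0,0,-1,0,0,0,-1,0,0,0,-1.5,0,0,0,-1.5,0,0,0,-1.5,0,0,0,-1.5,0,0,0,-1.5,0,0,0,-1.5,0,0,0,-1,0,0,0,-0.5,0,0,0])

```text
time_s: 17.25
ee_pos: [604.7, 158.5, 220.7]
ee_rot: [77.5, 89.8, 12.8]
force: [0.0, -0.0, -0.4]
gripper_width: 23.3
```

```bash
python3 -c "
from h import *
delta(422.7,-71,250,25)
cv2.imwrite('pics/s8.png',cv2.resize(env.grab_frame('side')[100:260,130:340,::-1],None,fx=3.5,fy=3.5,interpolation=2))"
```

```text
t 17.25 pos [604.7 158.5 220.7] toolx [ 0.004  0.001 -1.   ] yaw_y 25.3 F [ 0.  -0.  -0.4] w 23.3 q [ 14.  23.  85.  -0.  72. -12.]
delta cm [ -3.03 -26.24  12.99] turn 0.04
```

View pics/s8.png

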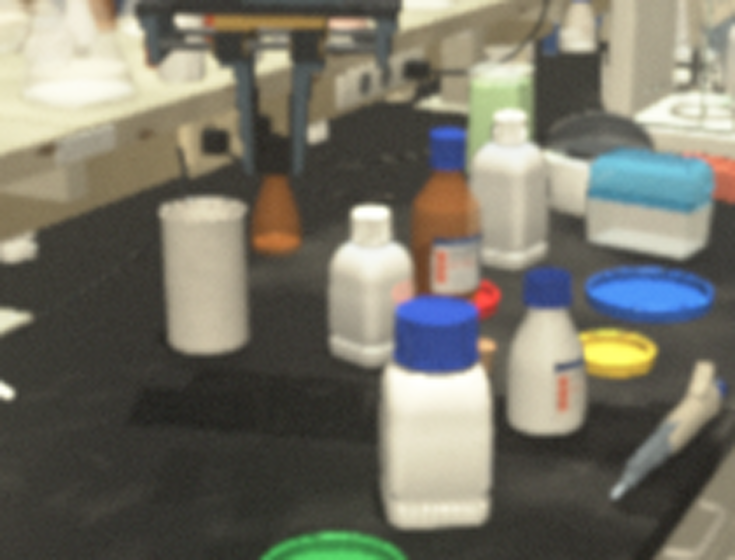

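Emit:
jog_arm(plan=[-1,-0.6,0.3,0,-1,-1.4,0.7,0,-1,-2,1,0,0,-2,1,0,0,-2,1,0,0,-2,1,0,0,-2,1,0,0,-2,1,0,0,-2,1,0,0,-2,1,0,0,-2,1,0,0,-2,1,0])

```text
time_s: 18.3
ee_pos: [450.3, -35.9, 247.6]
ee_rot: [-109.8, 89.9, -174.5]
force: [0.1, -0.5, -0.0]
gripper_width: 23.1
```

Emit:
jog_arm(plan=[0,-2,1,0,0,-1.4,0.7,0,0,-0.8,0.3,0,0,0,0,0,0,0,0,0])

```text
time_s: 18.72
ee_pos: [422.4, -71.0, 248.0]
ee_rot: [123.4, 90.0, 58.6]
force: [-0.1, 0.5, -0.4]
gripper_width: 23.3
```

```bash
python3 -c "
from h import *
delta(422.7,-71,89,25)"
```

```text
t 18.72 pos [422.4 -71.  248. ] toolx [ 0.  0. -1.] yaw_y 25.2 F [-0.1  0.5 -0.4] w 23.3 q [-11.   5. 106.   0.  69. -36.]
delta cm [15.9   0.02  0.02] turn 0.03
```

Emit:
jog_arm(plan=[0.8,0,0,0,1.5,0,0,0,1.6,0,0,0,1.6,0,0,0,1.6,0,0,0,1.6,0,0,0,1.6,0,0,0,1.6,0,0,0,1.3,0,0,0,1,0,0,0,0.6,0,0,0,0,0,0,0])

```text
time_s: 19.72
ee_pos: [421.9, -70.3, 98.4]
ee_rot: [-127.4, 89.8, 167.9]
force: [-0.6, 0.6, -0.5]
gripper_width: 23.6
```

```bash
python3 -c "
from h import *
delta(422.7,-71,89,25)
cv2.imwrite('pics/s9.png',cv2.resize(env.grab_frame('side')[100:260,170:380,::-1],None,fx=3.5,fy=3.5,interpolation=2))"
```

```text
t 19.72 pos [421.9 -70.3  98.4] toolx [-0.003  0.001 -1.   ] yaw_y 25.3 F [-0.6  0.6 -0.5] w 23.6 q [-11.  14. 119.   0.  47. -36.]
delta cm [0.94 0.05 0.1 ] turn 0.05
```

View pics/s9.png

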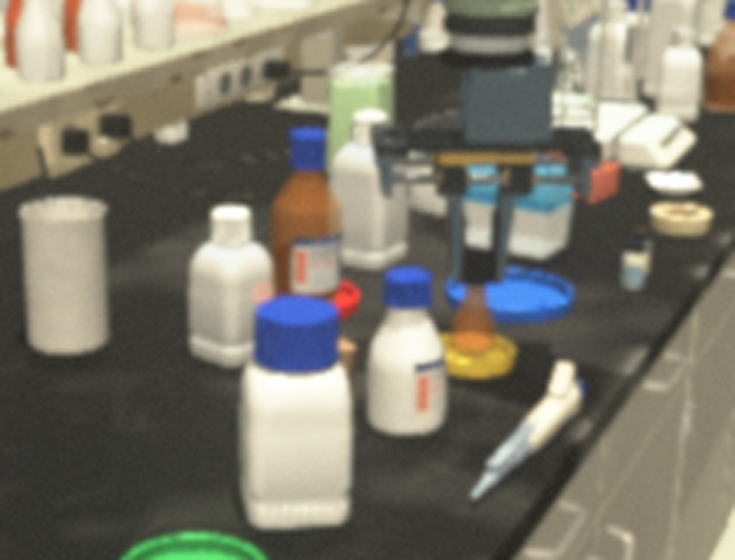

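Emit:
jog_arm(plan=[0.4,0,0,0,0.3,0,0,0,0.1,0,0,0,0,0,0,0])

```text
time_s: 20.1
ee_pos: [422.5, -71.0, 91.9]
ee_rot: [33.9, 90.0, -30.8]
force: [0.1, -0.3, -0.0]
gripper_width: 23.3
```

Emit:
jog_arm(plan=[0.1,0,0,0,0,0,0,0])

```text
time_s: 20.27
ee_pos: [422.6, -71.1, 91.0]
ee_rot: [44.1, 90.0, -20.6]
force: [-0.4, 0.1, -1.4]
gripper_width: 22.7
```

Emit:
jog_arm(plan=[0.1,0,0,0,0,0,0,0])

```text
time_s: 20.43
ee_pos: [422.5, -71.1, 89.9]
ee_rot: [20.0, 90.0, -44.7]
force: [-0.8, -0.0, -0.4]
gripper_width: 23.1
```

Emit:
jog_arm(plan=[0.1,0,0,0,0,0,0,0])

```text
time_s: 20.6
ee_pos: [422.5, -71.0, 88.9]
ee_rot: [22.4, 90.0, -42.4]
force: [-0.4, -0.1, 0.3]
gripper_width: 23.3
```

Emit:
jog_arm(plan=[0.05,0,0,0,0,0,0,0])

```text
time_s: 20.77
ee_pos: [422.8, -71.1, 88.7]
ee_rot: [47.9, 90.0, -16.8]
force: [0.1, 0.4, 2.3]
gripper_width: 23.5
```

Emit:
jog_arm(plan=[0,0,0,0,0,0,0,0,0,0,0,0,0,0,0,0,0,0,0,0,0,0,0,0,0,0,0,0], claw=9)

```text
time_s: 21.35
ee_pos: [422.5, -71.0, 88.4]
ee_rot: [-53.9, 90.0, -118.6]
force: [-0.2, -0.0, -0.4]
gripper_width: 67.3
```

Emit:
jog_arm(plan=[-0.5,0,0,0,-1,0,0,0,-2,0,0,0,-2,0,0,0,-2,0,0,0,-2,0,0,0,-0.5,0,0,0,0,0,0,0])

```text
time_s: 22.02
ee_pos: [423.4, -71.2, 189.9]
ee_rot: [52.9, 89.8, -11.9]
force: [-0.5, 0.3, -0.1]
gripper_width: 90.1
```

```bash
python3 -c "
from h import *
delta(428.5,68,187,25)
delta(440.5,235.5,187,25)
cv2.imwrite('pics/s10.png',cv2.resize(env.grab_frame('side')[100:260,170:380,::-1],None,fx=3.5,fy=3.5,interpolation=2))"
```

```text
t 22.02 pos [423.4 -71.2 189.9] toolx [ 0.004 -0.001 -1.   ] yaw_y 25.3 F [-0.5  0.3 -0.1] w 90.1 q [-11.   7. 112.  -0.  60. -36.]
delta cm [  0.28   6.4  -12.37] turn 0.04
t 22.02 pos [423.4 -71.2 189.9] toolx [ 0.004 -0.001 -1.   ] yaw_y 25.3 F [-0.5  0.3 -0.1] w 90.1 q [-11.   7. 112.  -0.  60. -36.]
delta cm [  0.27  14.63 -27.01] turn 0.04
```

View pics/s10.png

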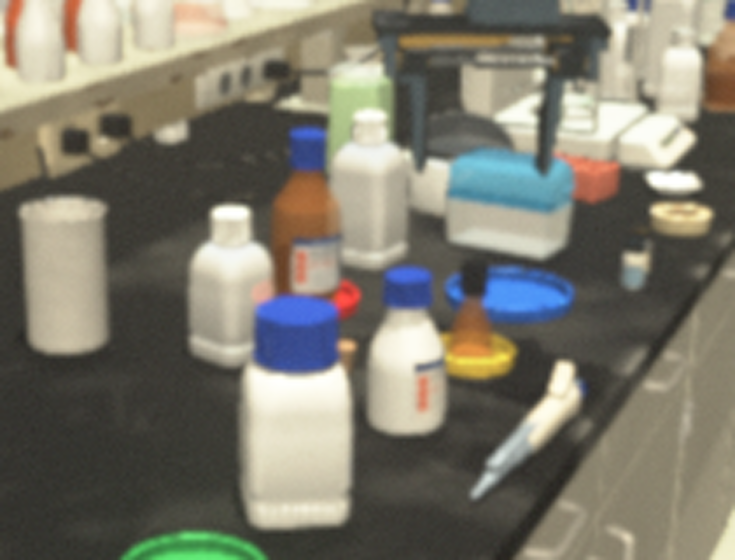

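Emit:
jog_arm(plan=[0,0.7,-1.3,0,0,1.3,-2.4,0,0,1.3,-2.4,0,0,1.3,-2.4,0,0,1.3,-2.4,0,0,1.3,-2.4,0,0,1.3,-2.4,0,0,1.3,-2.4,0,0,1.3,-2.4,0,0,1.3,-2.4,0,0,1.3,-2.4,0,0,0.9,-1.7,0])

```text
time_s: 23.07
ee_pos: [438.5, 237.2, 186.6]
ee_rot: [-95.4, 89.8, -160.0]
force: [1.0, -0.2, 0.3]
gripper_width: 90.2
```

Emit:
jog_arm(plan=[0,0,0,0,0,0,0,0])

```text
time_s: 23.23
ee_pos: [438.4, 235.5, 186.7]
ee_rot: [-79.8, 89.8, -144.5]
force: [0.1, -0.3, 1.0]
gripper_width: 90.1
```

```bash
python3 -c "
from h import *
delta(440.5,235.5,135,25)
cv2.imwrite('pics/s11.png',cv2.resize(env.grab_frame('side')[100:260,150:360,::-1],None,fx=3.5,fy=3.5,interpolation=2))"
```

```text
t 23.23 pos [438.4 235.5 186.7] toolx [-0.003 -0.002 -1.   ] yaw_y 25.4 F [ 0.1 -0.3  1. ] w 90.1 q [ 27.  14. 104.  -0.  62.   2.]
delta cm [5.17 0.2  0.09] turn 0.06
```

View pics/s11.png

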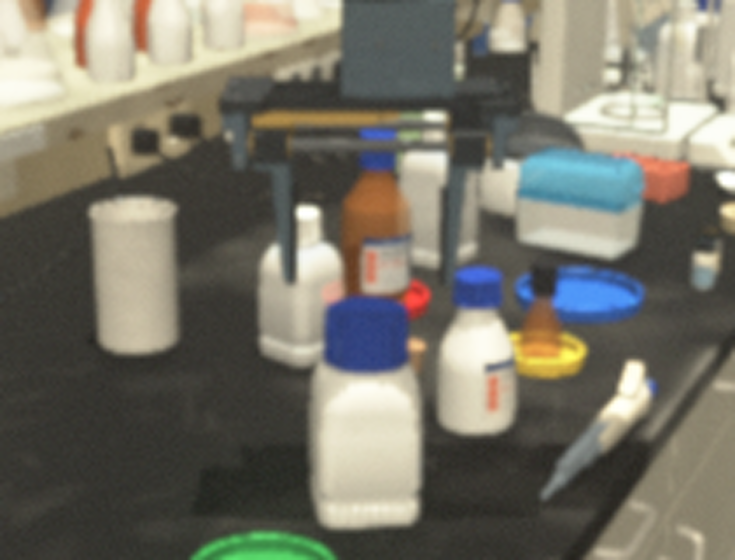

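Emit:
jog_arm(plan=[0.7,0.2,0,0,1,0,0,0,1,0,0,0,1,0,0,0,0.8,0,0,0,0.6,0,0,0,0,0,0,0,0,0,0,0])

```text
time_s: 23.95
ee_pos: [441.1, 236.2, 137.0]
ee_rot: [-80.7, 90.0, -145.4]
force: [-0.4, -0.1, 0.1]
gripper_width: 90.3
```

Emit:
jog_arm(plan=[0,0,0,0,0,0,0,0,0,0,0,0,0,0,0,0,0,0,0,0,0,0,0,0,0,0,0,0,0,0,0,0], claw=4.8, newtons=35)

```text
time_s: 24.62
ee_pos: [440.9, 236.2, 137.6]
ee_rot: [-84.7, 90.0, -149.4]
force: [-0.9, -0.5, 2.4]
gripper_width: 56.0
```

Emit:
jog_arm(plan=[-0.2,0,0,0,-0.5,0,0,0,-1,0,0,0,-1,0,0,0,-1.5,0,0,0,-1.5,0,0,0,-1.5,0,0,0,-1.5,0,0,0,-1.5,0,0,0,-1.5,0,0,0,-1,0,0,0,-0.5,0,0,0])

```text
time_s: 25.62
ee_pos: [441.8, 236.6, 271.7]
ee_rot: [90.0, 89.8, 25.3]
force: [0.1, 0.7, -4.3]
gripper_width: 56.0
```

```bash
python3 -c "
from h import *
delta(442.6,-232.4,290,25)
cv2.imwrite('pics/s12.png',cv2.resize(env.grab_frame('side')[100:260,150:360,::-1],None,fx=3.5,fy=3.5,interpolation=2))"
```

```text
t 25.62 pos [441.8 236.6 271.7] toolx [ 0.003  0.002 -1.   ] yaw_y 25.3 F [ 0.1  0.7 -4.3] w 56.0 q [27. 10. 96. -0. 74.  2.]
delta cm [ -1.91 -19.93  42.45] turn 0.04
```

View pics/s12.png

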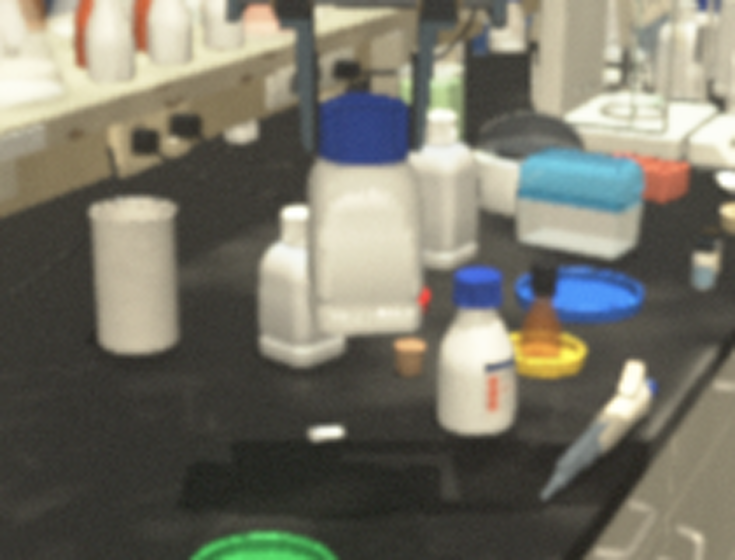

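Emit:
jog_arm(plan=[-1,-0.24,0.5,0,-1,-0.47,1,0,0,-0.7,1.5,0,0,-1.03,2.2,0,0,-1.03,2.2,0,0,-1.03,2.2,0,0,-1.03,2.2,0,0,-1.03,2.2,0,0,-1.03,2.2,0,0,-1.03,2.2,0,0,-1.03,2.2,0,0,-1.03,2.2,0])

```text
time_s: 26.67
ee_pos: [441.0, -17.5, 289.8]
ee_rot: [-61.1, 90.0, -125.9]
force: [-0.4, 0.6, -4.2]
gripper_width: 55.8
```

Emit:
jog_arm(plan=[0,-1.03,2.2,0,0,-1.03,2.2,0,0,-1.03,2.2,0,0,-1.03,2.2,0,0,-1.03,2.2,0,0,-1.03,2.2,0,0,-1.03,2.2,0,0,-1,2.1,0,0,-0.6,1.3,0,0,-0.25,0.5,0,0,0,0,0,0,0,0,0])

```text
time_s: 27.67
ee_pos: [441.7, -228.4, 289.4]
ee_rot: [-173.4, 89.9, 121.8]
force: [0.3, -0.1, -2.7]
gripper_width: 56.0
```

```bash
python3 -c "
from h import *
delta(442.6,-232.4,141,25)"
```

```text
t 27.67 pos [ 441.7 -228.4  289.4] toolx [-0.001  0.001 -1.   ] yaw_y 25.2 F [ 0.3 -0.1 -2.7] w 56.0 q [-29.  10.  94.   0.  76. -54.]
delta cm [14.84 -0.09  0.42] turn 0.04
```

Emit:
jog_arm(plan=[0.8,0,0.2,0,1.4,-0.1,0.2,0,1.5,0,0,0,1.5,0,0,0,1.5,0,0,0,1.5,0,0,0,1.5,0,0,0,1.5,0,0,0,1.2,0,0,0,0.8,0,0,0,0.4,0,0,0,0,0,0,0])

```text
time_s: 28.67
ee_pos: [442.7, -232.0, 152.7]
ee_rot: [-144.7, 89.9, 150.6]
force: [0.4, -0.2, -4.2]
gripper_width: 56.5
```

```bash
python3 -c "
from h import *
delta(442.6,-232.4,141,25)
cv2.imwrite('pics/s13.png',cv2.resize(env.grab_frame('side')[100:260,190:400,::-1],None,fx=3.5,fy=3.5,interpolation=2))"
```

```text
t 28.67 pos [ 442.7 -232.   152.7] toolx [-0.002  0.001 -1.   ] yaw_y 25.3 F [ 0.4 -0.2 -4.2] w 56.5 q [-29.  16. 107.   0.  57. -54.]
delta cm [ 1.17 -0.02  0.03] turn 0.05
```

View pics/s13.png

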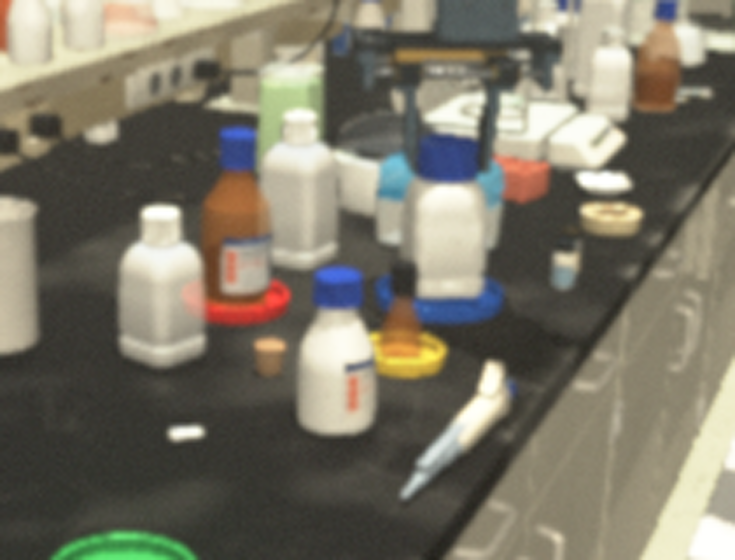

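```bash
python3 -c "
from h import *
print(proj('side',[442.6,-232.4,14]),proj('side',[452.6,-232.4,14]),proj('side',[442.6,-222.4,14]),proj('side',[442.6,-232.4,150]),proj('side',[442.6,-232.4,12]))
for n in ('side','top'):
    im=env.grab_frame(n); cv2.imwrite('pics/%s14.png'%n,im[:,:,::-1])
    if n=='side':
        bb,m=blobs(im,(98,100,40),(130,255,255)); print(bb)
im=cv2.imread('pics/side14.png');cv2.imwrite('pics/s14.png',cv2.resize(im[130:200,280:350],None,fx=9,fy=8,interpolation=0))
"
```

```text
[315.03438292 182.51075368] [312.10040144 182.05791274] [314.06392007 183.38715668] [317.56307912 141.60552364] [314.9984302  183.09233962]
[([360, 89, 8, 5], 38, [363.7, 91.1]), ([253, 136, 10, 12], 109, [257.3, 141.4]), ([309, 139, 18, 12], 184, [317.7, 144.7]), ([280, 176, 14, 12], 150, [286.3, 181.6]), ([297, 179, 5, 9], 33, [299.3, 182.8]), ([309, 180, 25, 13], 170, [322.1, 187.3])]
```

View pics/s14.png

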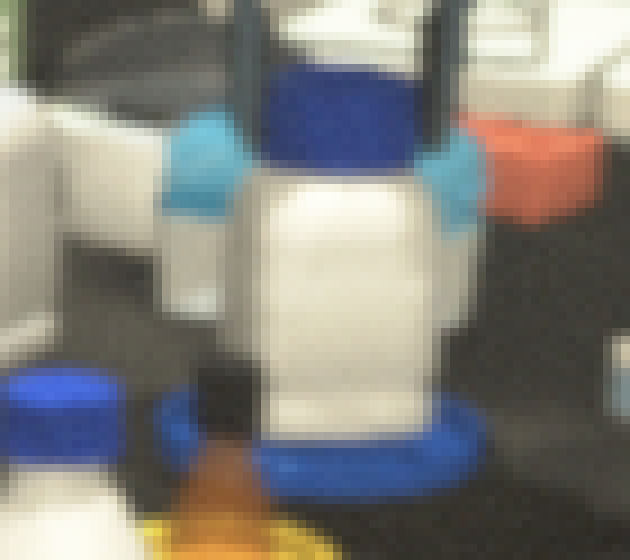

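View pics/top14.png

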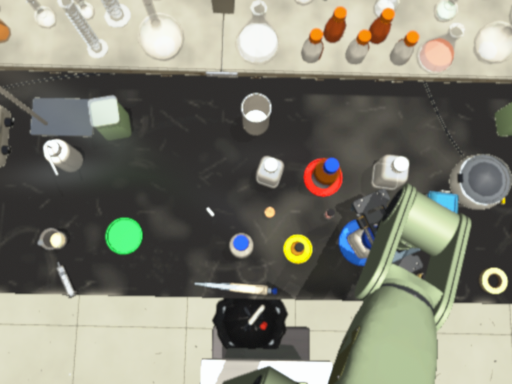

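Emit:
jog_arm(plan=[0.4,0,0,0,0.4,0,0,0,0.1,0,0,0,0,0,0,0])

```text
time_s: 29.15
ee_pos: [442.7, -232.6, 144.1]
ee_rot: [-142.4, 89.9, 152.8]
force: [-0.0, -0.2, -3.3]
gripper_width: 56.2
```

Emit:
jog_arm(plan=[0.1,0,0,0,0,0,0,0])

```text
time_s: 29.32
ee_pos: [443.0, -232.8, 143.4]
ee_rot: [-50.5, 90.0, -115.3]
force: [0.4, -0.4, -3.7]
gripper_width: 56.2
```

Emit:
jog_arm(plan=[0.1,0,0,0,0,0,0,0])

```text
time_s: 29.48
ee_pos: [443.0, -232.7, 142.4]
ee_rot: [-59.0, 90.0, -123.8]
force: [-0.2, 0.9, -3.9]
gripper_width: 56.1
```

Emit:
jog_arm(plan=[0.1,0,0,0,0,0,0,0])

```text
time_s: 29.65
ee_pos: [443.0, -232.7, 141.3]
ee_rot: [-100.7, 90.0, -165.5]
force: [0.2, -0.1, -3.8]
gripper_width: 56.1
```

Emit:
jog_arm(plan=[0.1,0,0,0,0,0,0,0])

```text
time_s: 29.82
ee_pos: [443.2, -232.8, 140.6]
ee_rot: [23.7, 90.0, -41.1]
force: [-0.9, -1.1, -1.9]
gripper_width: 56.3
```

Emit:
jog_arm(plan=[0.05,0,0,0,0,0,0,0])

```text
time_s: 29.98
ee_pos: [443.2, -232.9, 140.6]
ee_rot: [20.4, 90.0, -44.4]
force: [-0.4, -0.2, 2.3]
gripper_width: 56.0
```

Emit:
jog_arm(plan=[0,0,0,0,0,0,0,0,0,0,0,0,0,0,0,0,0,0,0,0,0,0,0,0,0,0,0,0], claw=9)

```text
time_s: 30.57
ee_pos: [443.1, -232.7, 139.9]
ee_rot: [8.8, 90.0, -55.9]
force: [0.5, -1.1, -0.2]
gripper_width: 90.6
```

Emit:
jog_arm(plan=[-0.5,0,0,0,-1,0,0,0,-1.5,0,0,0,-1.5,0,0,0,-1.5,0,0,0,-1,0,0,0,0,0,0,0,0,0,0,0])

```text
time_s: 31.23
ee_pos: [443.2, -232.8, 210.6]
ee_rot: [35.4, 89.9, -29.4]
force: [-0.2, -0.5, -0.5]
gripper_width: 89.7
```

```bash
python3 -c "
from h import *
delta(428.5,68.5,209,25)
cv2.imwrite('pics/s15.png',cv2.resize(env.grab_frame('side')[100:260,190:400,::-1],None,fx=3.5,fy=3.5,interpolation=2))"
```

```text
t 31.23 pos [ 443.2 -232.8  210.6] toolx [ 0.001 -0.001 -1.   ] yaw_y 25.3 F [-0.2 -0.5 -0.5] w 89.7 q [-29.  13. 102.  -0.  65. -54.]
delta cm [  0.13  11.52 -27.88] turn 0.04
```

View pics/s15.png

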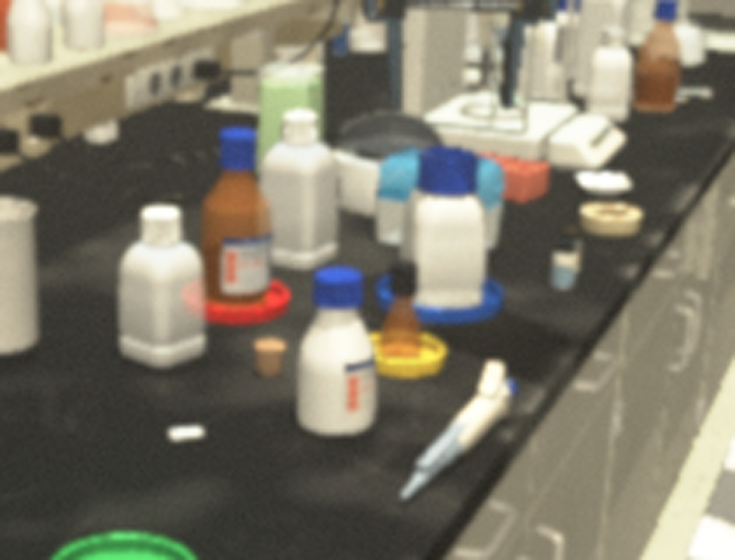

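Emit:
jog_arm(plan=[0,0.5,-1.3,0,0,1,-2.4,0,0,1,-2.4,0,0,1,-2.4,0,0,1,-2.4,0,0,1,-2.4,0,0,1,-2.4,0,0,1,-2.4,0,0,1,-2.4,0,0,1,-2.4,0,0,1,-2.4,0,0,1,-2.4,0])

```text
time_s: 32.28
ee_pos: [427.3, 68.7, 209.1]
ee_rot: [-115.5, 89.9, 179.8]
force: [0.2, 0.4, -0.8]
gripper_width: 90.0
```

Emit:
jog_arm(plan=[1,0,0,0,1,0,0,0,1,0,0,0,0,0,0,0,0,0,0,0])

```text
time_s: 32.7
ee_pos: [427.7, 67.3, 179.1]
ee_rot: [-110.9, 89.8, -175.6]
force: [0.0, -0.7, 0.4]
gripper_width: 90.3
```

```bash
python3 -c "
from h import *
delta(428.5,68.5,122,25)
cv2.imwrite('pics/s16.png',cv2.resize(env.grab_frame('side')[100:260,190:400,::-1],None,fx=3.5,fy=3.5,interpolation=2))"
```

```text
t 32.7 pos [427.7  67.3 179.1] toolx [-0.003 -0.    -1.   ] yaw_y 25.3 F [ 0.  -0.7  0.4] w 90.3 q [  7.   9. 112.   0.  59. -18.]
delta cm [ 5.71  0.14 -0.07] turn 0.05
```

View pics/s16.png

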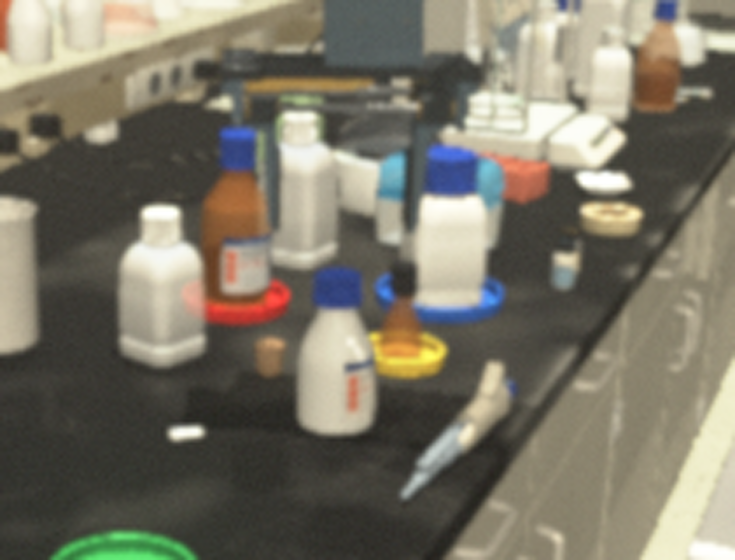

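Tips at columns ~272 and 410 (mid 341), cap centre ~339. Descend and grip.

Emit:
jog_arm(plan=[0.7,0.1,-0.1,0,1,0,0,0,1,0,0,0,1,0,0,0,1,0,0,0,0.6,0,0,0,0.3,0,0,0,0,0,0,0,0,0,0,0])

```text
time_s: 33.5
ee_pos: [429.6, 68.2, 124.2]
ee_rot: [67.1, 90.0, 2.4]
force: [0.2, 0.3, -0.0]
gripper_width: 90.0
```

Emit:
jog_arm(plan=[0,0,0,0,0,0,0,0,0,0,0,0,0,0,0,0,0,0,0,0,0,0,0,0,0,0,0,0,0,0,0,0,0,0,0,0,0,0,0,0], claw=2.8, newtons=25)

```text
time_s: 34.33
ee_pos: [429.2, 68.1, 123.9]
ee_rot: [-82.4, 90.0, -147.2]
force: [-0.2, -0.6, 0.1]
gripper_width: 36.4
```

Emit:
jog_arm(plan=[-0.2,0,0,0,-0.5,0,0,0,-1,0,0,0,-1,0,0,0,-1.5,0,0,0,-1.5,0,0,0,-1.5,0,0,0,-1,0,0,0,-0.5,0,0,0,0,0,0,0])

```text
time_s: 35.17
ee_pos: [429.9, 68.3, 212.0]
ee_rot: [70.9, 89.9, 6.2]
force: [0.4, 0.1, -2.9]
gripper_width: 36.2
```

```bash
python3 -c "
from h import *
delta(446.6,363,210,25)
cv2.imwrite('pics/s17.png',cv2.resize(env.grab_frame('side')[100:290,150:400,::-1],None,fx=3,fy=3,interpolation=2))"
```

```text
t 35.17 pos [429.9  68.3 212. ] toolx [ 0.002  0.    -1.   ] yaw_y 25.3 F [ 0.4  0.1 -2.9] w 36.2 q [  8.   7. 109.  -0.  64. -18.]
delta cm [  0.21  14.09 -25.94] turn 0.04
```

View pics/s17.png

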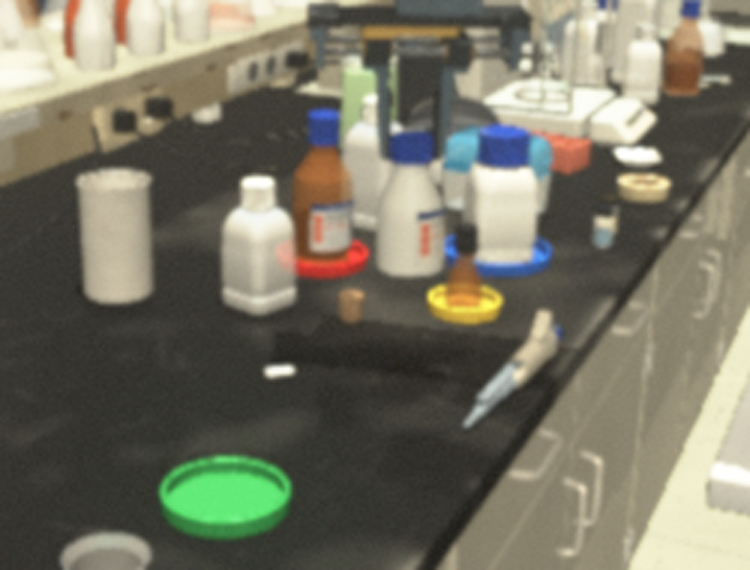

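Emit:
jog_arm(plan=[0,0.3,-0.5,0,0,0.6,-1.1,0,0,0.9,-1.6,0,0,1.1,-2.03,0,0,1.1,-2.03,0,0,1.1,-2.03,0,0,1.1,-2.03,0,0,1.1,-2.03,0,0,1.1,-2.03,0,0,1.1,-2.03,0,0,1.1,-2.03,0,0,1.1,-2.03,0])

```text
time_s: 36.22
ee_pos: [442.8, 313.6, 209.6]
ee_rot: [-83.7, 89.9, -148.4]
force: [0.3, 0.2, -2.7]
gripper_width: 36.5
```

Emit:
jog_arm(plan=[0,1.1,-2.03,0,0,0.8,-1.5,0,0,0.5,-1,0,0,0,0,0,0,0,0,0])

```text
time_s: 36.63
ee_pos: [445.4, 363.3, 209.9]
ee_rot: [-62.3, 89.9, -126.9]
force: [0.2, 0.7, -1.7]
gripper_width: 36.5
```

```bash
python3 -c "
from h import *
delta(446.6,363,127,25)"
```

```text
t 36.63 pos [445.4 363.3 209.9] toolx [-0.002 -0.002 -1.   ] yaw_y 25.3 F [ 0.2  0.7 -1.7] w 36.5 q [38. 19. 92. -0. 68. 13.]
delta cm [8.29 0.12 0.06] turn 0.05
```

Emit:
jog_arm(plan=[0.7,0.1,0,0,1,0,0,0,1.2,0,0,0,1.2,0,0,0,1.2,0,0,0,1,0,0,0,0.6,0,0,0,0.2,0,0,0,0,0,0,0])

```text
time_s: 37.38
ee_pos: [446.7, 363.5, 139.3]
ee_rot: [-71.2, 89.9, -136.0]
force: [-0.2, -0.6, -2.7]
gripper_width: 36.4
```

```bash
python3 -c "
from h import *
delta(446.6,363,127,25)
cv2.imwrite('pics/s18.png',cv2.resize(env.grab_frame('side')[130:290,130:340,::-1],None,fx=3.5,fy=3.5,interpolation=2))"
```

```text
t 37.38 pos [446.7 363.5 139.3] toolx [-0.001 -0.001 -1.   ] yaw_y 25.2 F [-0.2 -0.6 -2.7] w 36.4 q [38. 23. 98. -0. 59. 13.]
delta cm [ 1.23 -0.03  0.04] turn 0.04
```

View pics/s18.png

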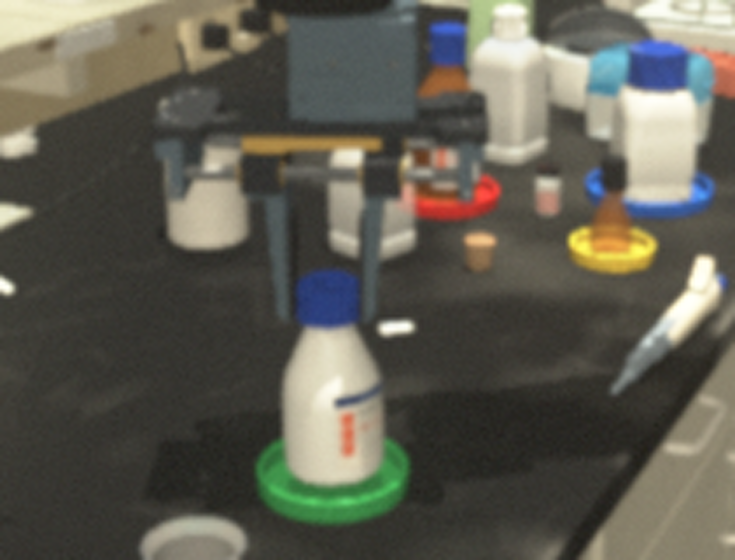

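Centred over the green tray (tray 257–410, bottle 283–385 px). Lower.

Emit:
jog_arm(plan=[0.4,0,0,0,0.4,0,0,0,0.1,0,0,0,0,0,0,0])

```text
time_s: 37.77
ee_pos: [446.6, 363.8, 130.6]
ee_rot: [-68.7, 90.0, -133.5]
force: [-0.8, -0.8, -2.0]
gripper_width: 36.7
```

Emit:
jog_arm(plan=[0.1,0,0,0,0,0,0,0])

```text
time_s: 37.93
ee_pos: [446.9, 363.9, 129.9]
ee_rot: [42.7, 90.0, -22.0]
force: [0.3, -0.4, -2.6]
gripper_width: 36.2
```

Emit:
jog_arm(plan=[0.1,0,0,0,0,0,0,0])

```text
time_s: 38.1
ee_pos: [446.8, 363.9, 128.8]
ee_rot: [-41.2, 90.0, -106.0]
force: [-0.1, 0.1, -2.5]
gripper_width: 36.6
```

Emit:
jog_arm(plan=[0.1,0,0,0,0,0,0,0])

```text
time_s: 38.27
ee_pos: [446.8, 363.9, 127.8]
ee_rot: [-50.7, 90.0, -115.4]
force: [0.2, -0.1, -2.1]
gripper_width: 36.3
```

Emit:
jog_arm(plan=[0.1,0,0,0,0,0,0,0])

```text
time_s: 38.43
ee_pos: [446.9, 364.0, 127.0]
ee_rot: [80.6, 90.0, 15.8]
force: [-0.2, 0.7, -1.7]
gripper_width: 36.7
```

Emit:
jog_arm(plan=[0.05,0,0,0,0,0,0,0])

```text
time_s: 38.6
ee_pos: [446.9, 364.0, 126.9]
ee_rot: [90.6, 90.0, 25.9]
force: [-1.6, -0.6, 1.6]
gripper_width: 36.4
```

Contact. Release, rise, and back off toward the base side for a clear view.

Emit:
jog_arm(plan=[0,0,0,0,0,0,0,0,0,0,0,0,0,0,0,0,0,0,0,0,0,0,0,0,0,0,0,0], claw=9)

```text
time_s: 39.18
ee_pos: [446.8, 363.9, 126.4]
ee_rot: [-26.3, 90.0, -91.0]
force: [-1.0, 1.0, -0.1]
gripper_width: 80.3
```

Emit:
jog_arm(plan=[-0.5,0,0,0,-1,0,0,0,-1.5,0,0,0,-2,0,0,0,-2,0,0,0,-2,0,0,0,-2,0,0,0,-2,0,0,0,-2,0,0,0,-1,0,0,0,0,0,0,0])

```text
time_s: 40.1
ee_pos: [447.8, 364.7, 289.8]
ee_rot: [102.1, 89.6, 37.3]
force: [-0.9, -0.6, 0.0]
gripper_width: 90.1
```

Emit:
jog_arm(plan=[0,0,-2,0,0,0,-3,0,0,0,-3,0,0,0,-3,0,0,0,-3,0,0,0,-3,0,0,0,-3,0,0,0,-2,0,0,0,0,0,0,0,0,0])

```text
time_s: 40.93
ee_pos: [352.2, 563.1, 284.6]
ee_rot: [-48.0, 89.8, -112.7]
force: [1.2, -0.5, 0.5]
gripper_width: 90.0
```

```bash
python3 -c "
from h import *
delta(446.6,363,127,25)
cv2.imwrite('pics/s20.png',cv2.resize(env.grab_frame('side')[100:290,130:380,::-1],None,fx=3,fy=3,interpolation=2))
cv2.imwrite('pics/top20.png',env.grab_frame('top')[:,:,::-1])"
```

```text
t 40.93 pos [352.2 563.1 284.6] toolx [-0.001 -0.003 -1.   ] yaw_y 25.4 F [ 1.2 -0.5  0.5] w 90.0 q [57. 26. 72. -0. 83. 32.]
delta cm [15.81 -0.   22.09] turn 0.06
```

View pics/s20.png

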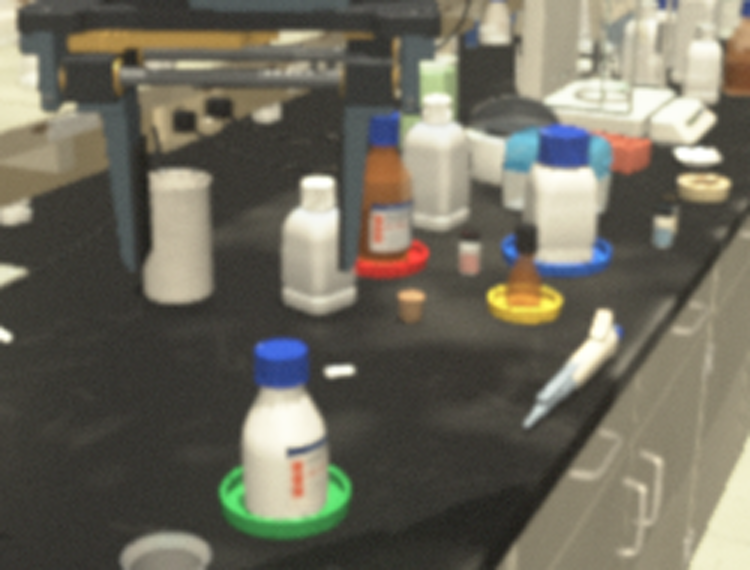

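View pics/top20.png

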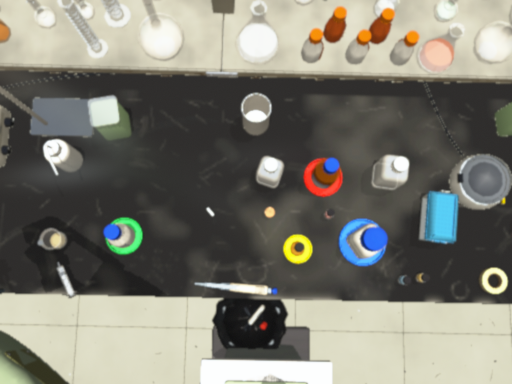

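```bash
python3 -c "
from h import *
im=cv2.imread('pics/top20.png')[:,:,::-1].copy()
bb,m=blobs(im,(98,120,60),(130,255,255),60)
h=cv2.cvtColor(im,cv2.COLOR_RGB2HSV)
dk=cv2.inRange(h,np.array((110,120,60)),np.array((125,255,255)))
for nm,t,z in(('amber',(606.4,-133.8),164),('round',(446.6,362.8),120),('square',(442.6,-232.4),143)):
    p=proj('top',[*t,z]); r=np.zeros_like(dk); cv2.circle(r,tuple(p.astype(int)),16,255,-1)
    mm=dk&r; n,l,s,c=cv2.connectedComponentsWithStats(mm); i=1+s[1:,4].argmax()
    print(nm,'exp',p.round(1),'got',c[i].round(1),s[i].tolist(),'err mm',(onz('top',*c[i],z)[:2]-t).round(1))
print('dropper exp cap',proj('top',[422.7,-70.9,87]).round(1))
cv2.imwrite('pics/d20.png',cv2.resize(im[228:270,275:320,::-1],None,fx=12,fy=12,interpolation=0))
"
```

```text
amber exp [332.2 163.8] got [331.  164.9] [324, 157, 16, 17, 193] err mm [-2.7  2.6]
round exp [111.9 231.8] got [111.3 231.5] [103, 223, 18, 17, 216] err mm [0.7 1.3]
square exp [374.8 238.1] got [374.5 238.6] [361, 226, 27, 25, 510] err mm [-1.   0.7]
dropper exp cap [300.4 247. ]
```

View pics/d20.png

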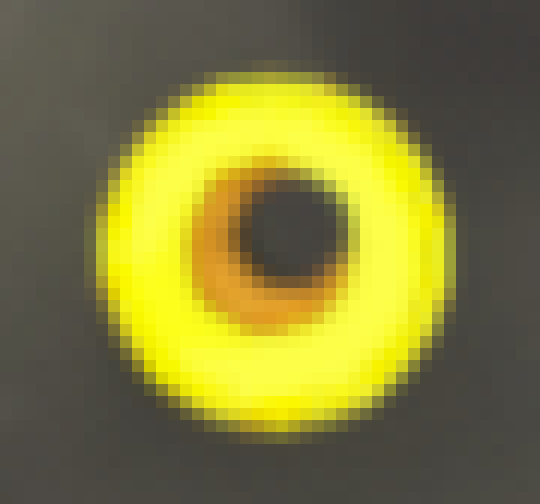

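```bash
python3 -c "
from workcell import env
print(env.job_done())"
```

```text
the job is handed in; nothing more can be done
None
```

All four bottles are in their own trays and the job is handed in, at about 41 s of the 112 s allowed. I gripped each bottle from above by its cap, carried it upright, and lowered it in roughly 1 mm steps until the force reading showed contact before opening the fingers.

| Bottle | Tray | Final offset from tray centre (top camera) |
|---|---|---|
| Tall amber | red | about 4 mm |
| Small amber dropper | yellow | about 2 mm or less, judged by eye |
| Round blue-capped | green | about 1.5 mm |
| Square blue-capped | blue | about 1.2 mm |

- **Last checks:** every offset is well inside the 17 mm limit. By eye in the last side and top pictures, all four bottles stand upright. The two white-capped empties look unmoved, but I did not measure their positions. The gripper was open and clear of everything.
- **Disagreements:** the first side view put the round bottle about 11 mm from the top view, and the other bottles differed by a few millimetres. I used the top view, and the grasps and placings confirmed it. When the square bottle was over its tray it first looked off centre, but a shaded side face caused that, and a closer look cleared it.
- **Failed checks:** none.

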